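# Tighten the burr in the mini drill and hand it over handle first

### The job

Your colleague across the bench needs the blue mini drill with its burr: while the drill stands in its charging dock, turn the chuck sleeve clockwise (seen from above) until it stops and the three jaws grip the burr. Then lift the drill out by its chuck and hold it out handle first over the three-toed footprint in the slab that lies on two battens: the middle of the handle about 20 cm above the bench top, the drill sloping at about 45 degrees with the handle end down and away from you, square to the slab's far edge. Leave the handle free to be taken and everything else where it is, and finish still holding the drill there.

Things in the scene. Friction and masses are not known exactly. Their poses are not given: they have to be found in the camera images.
- dock: charging dock screwed to the bench: black base plate 120 x 96 x 12 mm with a square grey socket, outside 55 x 55 mm, top at 52 mm, that holds the drill's handle upright (1.5 mm play all round, 40 mm deep) and keeps it from turning. Origin under the socket's centre, at bench height, z up
- drill: blue cordless mini drill, loose, 0.35 kg, nose up in the dock. Origin at the centre of the handle's lower end, z towards the burr. Along z in mm: square 36 x 36 handle to 104, gear nose tapering from 34 to 27 diameter to 122, spindle 23 diameter to 132, chuck sleeve to 166, steel nose to 172, jaws to 176, burr tip at 194. Centre of mass at about 85
- chuck (a point): point on the drill's axis half-way up the black ribbed chuck sleeve (sleeve 36 mm diameter, 34 mm long); z along the drill towards the burr. It lies 149 mm from the handle's end and 97 mm from the handle's centre; the burr's tip stands 45 mm beyond it, the gear nose (27 mm across at its top) begins 27 mm behind it. Grip the sleeve here from above with the burr between the fingers
- sleeve (a joint): turn of the chuck sleeve (rad): 0 open, grows clockwise seen from above (from the burr's end); starts between 0.1 and 0.4. The jaws, coupled to it (2.2 mm per rad), touch the burr at about 1.14 and the sleeve stops at 1.48. It turns stiffly, 0.2 to 0.3 N m, to a hard stop, and stays where it is left
- handle: the drill's blue square handle, 36 x 36 x 104 mm, fixed to the drill; origin at its centre, z along the drill towards the burr
- jaw0: one of the chuck's three steel jaws round the burr's shank, 120 degrees apart; origin on the drill's axis at the handle's lower end
- jaw1: another of the three jaws, origin likewise
- jaw2: another of the three jaws, origin likewise
- burr: the burr standing loosely in the open chuck: steel shank 8 mm diameter and 44 mm long, dark pointed head 12 mm diameter and 16 mm long, 40 g; origin at the shank's lower end, z towards the head
- burr_mid (a point): middle of that burr, 30 mm from the shank's end, z towards the head; seated in the chuck it is 15 mm beyond the point chuck
- slab: the fossil slab being worked on, sandstone about 250 (x) by 230 (y) mm on two battens, top 70 mm above the bench, with a dark three-toed footprint in the middle of its top; does not move. Origin at bench height below the footprint, x to the far edge where the colleague stands, z up
- present (a point): the wanted place of the handle's centre: 200 mm above the bench over the middle of the footprint. Its z axis is the wanted direction of the drill from handle to burr, 45 degrees up and back towards the robot
- burr_block: small wooden block, 100 x 50 x 30 mm, with three holes and two spare burrs standing in it, the tallest reaching 70 mm; fixed. Origin under its centre
- fragment: loose broken piece of reddish sandstone, about 62 x 50 x 26 mm, lying on the slab's top; leave it. Origin under its centre
- spare_ball: spare burr with a ball head in the block, shank 8 mm; leave it. Origin at the shank's lower end
- spare_cyl: spare burr with a cylindrical head in the block, shank 8 mm; leave it. Origin at the shank's lower end
- bottle: orange bottle with a red cap, 58 mm diameter, 150 mm high; leave it. Origin under its centre
- jar: jar with a white lid, 64 mm diameter, 75 mm high; leave it. Origin under its centre
- brush: hand brush lying on the bench; leave it. Origin on its underside near its middle, x along it
- hammer: hammer lying on the bench; leave it. Origin on its underside, x along it to the head
Mind the look-alikes: they are no part of the job. Of the things that look like the dock, the middle-sized one is meant.

How it is judged:
By the outcome, as a careful person would: the job done as asked, in the order asked, and still so for the second after the job is handed in, while the arm keeps its last pose, push and grip.
It also fails if it takes over 40 s, if anything falls off the work surface, if the arm or the gripper's body presses on something with over 40 N, if the wrist force passes 120 N, or if a joint passes its speed limit or range.

### The arm

A 7-joint arm with a two-finger parallel gripper is mounted at the origin on the work surface. World frame = base frame: x ahead of the robot, y to its left, z up, the work surface at z = 0. Lengths are in m, angles in rad, forces in N, time in s.
With the tool pointing down it reaches from about 0.425 to 0.925 m from the base axis. Payload 6.8 kg.
Tool frame: the origin (TCP) lies midway between the tips of the shut fingers; the grasp point (between the pads) lies 19 mm behind it; z points along the fingers, y is the line along which they close (so a half turn about z gives the same grasp; the last joint's range is limited). The gripper opens to 85 mm and grips with 20 to 120 N. Pads are 22 mm wide; open, the fingers measure 114 mm over their backs; the gripper's body (76 mm by 85 mm) begins 54 mm behind the grasp point. The pads swing forward as they close: fully open they stand 13 mm farther back than shut.
Start: joints at [-1.457, 0.477, 0.022, 1.555, -0.011, 1.109, -0.083], TCP at [0.148, 0.658, 0.231] pointing down, gripper open.
Joint ranges: [-2.96, 2.96], [-0.34, 2.1], [-1.41, 1.46], [0.24, 2.44], [-1.37, 4.51], [0.17, 1.92], [-2.96, 2.96]. Speed limits (rad/s): [2.39, 2.39, 3.14, 3.14, 3.14, 3.14, 3.14].

### API

Orientations are given as a rotation vector (axis times angle).
In Python, from bench import r gives the robot as it stands. The module is installed in compiled form; this text tells all that it offers.
- The arm moves only by the tool apply_moves, never from a script. Its argument "rows" is a list of rows, each a list of 6 numbers: the shift along the tool's x, y, z scaled (see below), then the turn, a rotation vector about the tool's x, y, z scaled (see below). A call has 1 to 5 rows; each row is the pose to reach, as a shift and turn from the pose commanded when the call began, along the tool's axes at that moment; what a row does not reach only later rows make up. The controller multiplies each number of a shift by 0.25 m and each number of a turn by 90 degrees. A row lasts 1/8 s, in which the tool goes at most 62.5 mm and 10.7 degrees, less where a joint would pass 70% of its speed; a pose out of reach is approached as far as the arm can. A call with a number of a shift or a turn outside -1 to 1 is refused whole. A call with a gripper value outside its range is refused whole. "claw" is the opening, from 0 (shut) to 1 (fully open), set as the call begins (left out, the last holds). The fingers move at their own pace and stop on an object; "newtons" is the grip in N (left out, the last holds). Time passes only in rows, so rows that repeat a pose let the fingers close. It gives the time, the measured TCP pose, the force, the opening and the grip force at its end, in the units of the state.
- r.get_obs(): the state, without advancing time (a new reading comes with each control period).
- r.grab_frame(name): name is "scene" or "top" or "wrist"; returns a dict with "pixels" (384x512x3 uint8, red, green, blue), "intrinsics" (3x3 intrinsics, pixels), "eye" and "attitude" of the camera in the world. Camera axes: x right, y up, looking along -z (the intrinsics and any distortion apply to the point x, -y, -z); pixel columns grow to the right and rows downward; lengths in m; the calibration is good to about 2 mm. A picture is of the moment at which its call begins. There is no depth.
- r.hand_in(): hands the job in; it is judged then, once.
Trained networks look in a picture, given as the dict that the camera call returned (one of the last four; its "shot" number tells which), for a name from the list of things; names that differ only in an ending like _2 or _b are one class to them, and where a whole thing is asked for, a point or a joint stands for the part that bears it (a point fixed in the world has none). Each returns a list of dicts, best first, with "conf" (0 to 1); they miss things now and then, are a little off and sometimes report something else, mostly with a low value. They report only what shows in the picture. A call takes as long as a camera call. They do not tell look-alikes from the thing itself.
- r.search_frame(picture, thing): "rect" ([left, top, width, height] in pixels, round what is visible of it).
- r.outline_of(picture, thing): "pixels" (384x512 bool, what is visible of it) and "rect" ([left, top, width, height] in pixels, round what is visible of it).
- r.landmark_of(picture, thing): "point" ([column, row] in pixels: a listed point, or the origin of a listed thing).
The state is a dict: "clock": time; "joints": joint angles; "qvel": joint speeds; "tau": joint torques, N m; "tcp_pos": TCP position; "orientation": TCP orientation; "contact_force": force on the tool from outside, world axes, zero at the start; "moment": the same for the moment, N m; "grip_width": finger opening in m; "gripper_force": force on a finger pad.
Only numpy, scipy, OpenCV 4.12 (cv2) and the standard library are available. Lean on these libraries where they do the work, as an engineer would, in place of code of your own. Each camera call takes 0.05 s, during which the arm holds its last target. There are 200 camera calls.

## Working session

There is one attempt and no reset: what is moved stays moved. The work goes in short steps, Python scripts to look and compute and a tool call to move; the robot and the scene stay as the last step left them, time stands still between calls to the robot, and variables do not carry over. Pictures are saved under pics/ and viewed, at most 10 in all, crops included, and the job is handed in when it is done.

Besides the shell and the picture viewer there is one more tool, called in YAML: its name, and indented under it one key for each argument. apply_moves: Moves the arm, as the interface text tells. Its arguments: {"type":"object","properties":{"rows":{"type":"array","items":{"type":"array","items":{"type":"number"}}},"claw":{"type":"number"},"newtons":{"type":"number"}},"required":["rows"]}

```bash
mkdir -p pics; cat > h.py <<'E'
import numpy as np,cv2
from bench import r
from scipy.spatial.transform import Rotation as R
def att(f):
    a=np.array(f["attitude"],float)
    return a if a.shape==(3,3) else (R.from_rotvec(a).as_matrix() if a.size==3 else R.from_quat(a).as_matrix())
def ray(f,p):
    K=np.array(f["intrinsics"]);d=np.linalg.inv(K)@[p[0],p[1],1]
    d=att(f)@np.array([d[0],-d[1],-d[2]]);return np.array(f["eye"]),d/np.linalg.norm(d)
def onz(f,p,z):
    e,d=ray(f,p);return e+d*(z-e[2])/d[2]
def proj(f,X):
    c=att(f).T@(np.array(X)-np.array(f["eye"]));q=np.array(f["intrinsics"])@[c[0],-c[1],-c[2]];return q[:2]/q[2]
def tri(rs):
    A=np.zeros((3,3));b=np.zeros(3)
    for e,d in rs:
        P=np.eye(3)-np.outer(d,d);A+=P;b+=P@e
    return np.linalg.solve(A,b)
def save(n,im): cv2.imwrite("pics/"+n,cv2.cvtColor(im,cv2.COLOR_RGB2BGR))
E
python3 - <<'E'
from h import *
print({k:np.round(v,3) for k,v in r.get_obs().items()})
fs=r.grab_frame("scene");ft=r.grab_frame("top")
save("a.png",np.hstack([fs["pixels"],ft["pixels"]])[:, :]) if 0 else save("a.png",cv2.resize(np.vstack([fs["pixels"],ft["pixels"]]),None,fx=.78,fy=.78))
print([k for k in fs],fs["attitude"],fs["eye"],ft["attitude"],ft["eye"])
for n in ["dock","drill","chuck","sleeve","burr","burr_mid","slab","fragment","bottle","jar","burr_block","handle","hammer","brush"]:
  for nm,f in(("s",fs),("t",ft)):
    print(n,nm,[(np.round(x["point"]).tolist(),round(x["conf"],2)) for x in r.landmark_of(f,n)][:4])
save("s.png",fs["pixels"]);save("t.png",ft["pixels"])
E
```

```text
{'clock': np.float64(0.0), 'joints': array([-1.457,  0.478,  0.022,  1.556, -0.011,  1.109, -0.083]), 'qvel': array([ 0.001,  0.   , -0.001, -0.   ,  0.   ,  0.001, -0.   ]), 'tau': array([-0.0000e+00, -5.9644e+01,  1.6080e+00, -2.8120e+01,  1.2000e-02,
        9.0000e-03, -0.0000e+00]), 'tcp_pos': array([0.148, 0.658, 0.23 ]), 'orientation': array([-3.480e-01, -3.122e+00,  3.000e-03]), 'contact_force': array([ 0.013,  0.253, -0.066]), 'moment': array([-0.018,  0.009, -0.062]), 'gripper_force': np.float64(0.0), 'grip_width': np.float64(0.085)}
['pixels', 'intrinsics', 'eye', 'attitude', 'shot'] [0.79365831 0.27855475 0.67829509] [ 1.06891939 -0.61398629  0.90857161] [ 0.05583315 -0.04343943 -1.58352658] [0.44530997 0.02883072 1.54165157]
dock s [([190.0, 329.0], 0.89), ([114.0, 260.0], 0.83), ([196.0, 266.0], 0.57)]
dock t [([384.0, 147.0], 0.88), ([342.0, 188.0], 0.82), ([386.0, 257.0], 0.69)]
drill s [([198.0, 264.0], 0.84), ([198.0, 268.0], 0.42)]
drill t [([343.0, 193.0], 0.73), ([128.0, 198.0], 0.48)]
chuck s [([192.0, 232.0], 0.95), ([198.0, 266.0], 0.19)]
chuck t []Traceback (most recent call last):
  File "<stdin>", line 8, in <module>
ValueError: it knows: bottle, brush, burr, burr_block, burr_mid, chuck, dock, drill, fragment, hammer, handle, jar, jaw, present, slab, spare_ball, spare_cyl
```

```bash
cat > look.py <<'E'
from h import *
fs=r.grab_frame("scene");ft=r.grab_frame("top")
for n in ["dock","drill","chuck","burr","burr_mid","slab","fragment","bottle","jar","burr_block","handle","hammer","brush","present","jaw"]:
  for nm,f in(("s",fs),("t",ft)):
    print(n,nm,[(np.round(x["point"],1).tolist(),round(x["conf"],2)) for x in r.landmark_of(f,n)][:4])
save("s.png",cv2.resize(fs["pixels"],None,fx=1.5,fy=1.5));save("t.png",cv2.resize(ft["pixels"],None,fx=1.5,fy=1.5))
E
python3 look.py
```

```text
dock s [([188.3, 326.8], 0.9), ([254.4, 231.2], 0.71), ([197.4, 267.6], 0.67), ([114.2, 258.6], 0.61)]
dock t [([386.6, 258.4], 0.81), ([357.0, 187.3], 0.69), ([385.1, 147.7], 0.61), ([343.4, 188.8], 0.58)]
drill s [([200.4, 264.5], 0.89)]
drill t [([340.9, 188.5], 0.82)]
chuck s [([190.2, 231.5], 0.73)]
chuck t [([357.0, 186.1], 0.49)]
burr s [([195.0, 238.2], 0.52)]
burr t []
burr_mid s [([187.8, 229.0], 0.6), ([318.4, 159.6], 0.57)]
burr_mid t [([271.3, 193.2], 0.48)]
slab s [([303.5, 190.5], 0.71)]
slab t [([191.0, 176.6], 0.68)]
fragment s [([189.9, 233.6], 0.57), ([298.7, 157.8], 0.55)]
fragment t [([163.9, 207.3], 0.72)]
bottle s [([292.5, 252.7], 0.81)]
bottle t [([270.2, 134.3], 0.59)]
jar s [([332.2, 250.3], 0.56)]
jar t [([238.8, 107.6], 0.79)]
burr_block s [([250.3, 232.5], 0.67)]
burr_block t [([271.5, 191.2], 0.96)]
handle s [([192.4, 259.2], 0.55)]
handle t [([344.8, 193.1], 0.62)]
hammer s [([314.9, 158.4], 0.84)]
hammer t [([128.7, 200.6], 0.57), ([354.8, 186.2], 0.44)]
brush s [([272.7, 311.3], 0.77)]
brush t [([324.9, 109.3], 0.93)]
present s []
present t [([179.2, 178.5], 0.76)]
jaw s []
jaw t [([353.2, 184.2], 0.64)]
```

View pics/s.png

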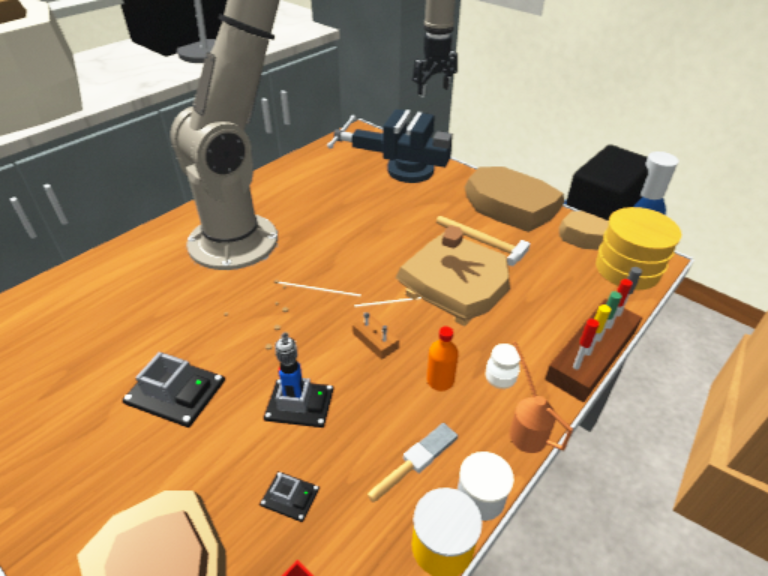

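View pics/t.png

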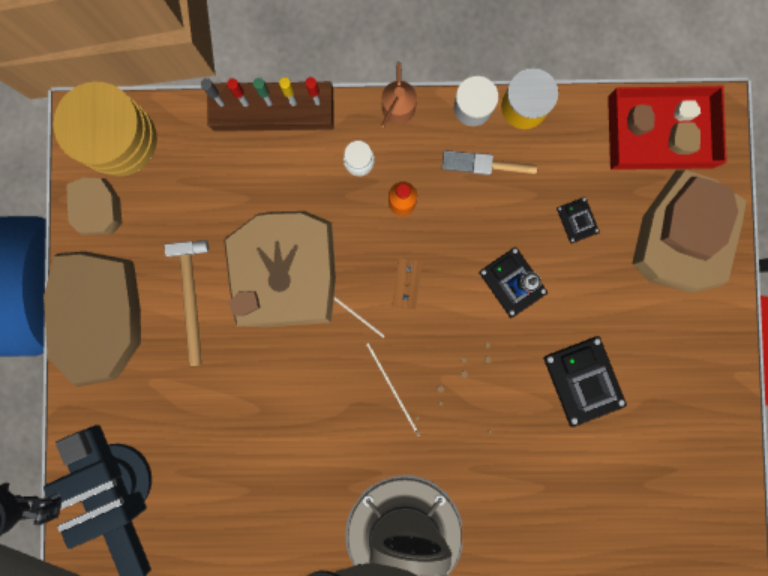

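Docks in the scene view: large at (172,385), middle at (300,395) and small at (290,495). In the top view they are at (585,380), (515,282) and (578,218). The middle one fits: it is the middle-sized one and holds the blue drill. The footprint is at about (280,270) in the top view. Next I'll confirm this in an enlarged crop and measure.

```bash
cat > m.py <<'E'
from h import *
ft=r.grab_frame("top");fs=r.grab_frame("scene");p=ft["pixels"]
a=cv2.resize(p[155:220,310:390],(640,520),interpolation=cv2.INTER_CUBIC)[:,:]
b=cv2.resize(p[130:230,140:235],(494,520),interpolation=cv2.INTER_CUBIC)
save("c.png",cv2.resize(np.hstack([a,b]),(800,367)))
for x in r.outline_of(ft,"dock")[:4]:
    m=x["pixels"].astype(np.uint8);rc=cv2.minAreaRect(np.argwhere(m)[:,::-1].astype(np.float32))
    bx=cv2.boxPoints(rc);W=np.array([onz(ft,q,0.012)[:2] for q in bx]);print("dock",x["conf"],x["rect"],W.mean(0).round(4),np.linalg.norm(np.diff(W,axis=0),axis=1).round(3),np.degrees(np.arctan2(*(W[1]-W[0])[::-1])).round(1))
for x in r.outline_of(ft,"slab")[:3]:
    m=x["pixels"].astype(np.uint8);c=max(cv2.findContours(m,0,1)[0],key=cv2.contourArea)
    rc=cv2.minAreaRect(c);W=np.array([onz(ft,q,0.07)[:2] for q in cv2.boxPoints(rc)])
    print("slab",x["conf"],x["rect"],W.round(3).tolist(),[onz(ft,q[0],.07)[:2].round(3).tolist() for q in cv2.approxPolyDP(c,2,True)])
s=r.landmark_of(fs,"slab")[0]["point"];t=r.landmark_of(ft,"slab")[0]["point"];print("slab",onz(fs,s,0),onz(ft,t,0))
for n,z in(("dock",0),("drill",.012),("handle",.064),("chuck",.161),("burr_mid",.176)):
  for f in(fs,ft): print(n,[(onz(f,x["point"],z)[:2].round(4),round(x["conf"],2)) for x in r.landmark_of(f,n)[:3]])
# dark footprint centroid
g=cv2.cvtColor(p,cv2.COLOR_RGB2GRAY);sub=g[158:196,165:205];ys,xs=np.nonzero(sub<75);print("print",len(xs),onz(ft,(165+xs.mean(),158+ys.mean()),.07).round(4))
E
python3 m.py
```

```text
dock 0.98 [370.7, 130.2, 28.4, 32.8] [ 0.6504 -0.3727] [0.067 0.082 0.066] -68.1
dock 0.95 [319.3, 164.7, 41.6, 46.9] [ 0.5192 -0.2348] [0.1   0.128 0.1  ] -57.6
dock 0.94 [360.8, 224.7, 56.4, 61.0] [ 0.3127 -0.3796] [0.129 0.16  0.129] -70.5
slab [ 4.25928647e-01  3.99256074e-01 -1.11022302e-16] [0.56412212 0.25513977 0.        ]
dock [(array([ 0.5109, -0.2368]), 0.95), (array([ 0.6426, -0.3764]), 0.75), (array([ 0.3087, -0.3793]), 0.74)]
dock [(array([ 0.5089, -0.2432]), 0.94), (array([ 0.6461, -0.3679]), 0.75), (array([ 0.3014, -0.3904]), 0.62)]
drill [(array([ 0.5085, -0.2366]), 0.96)]
drill [(array([ 0.5119, -0.2405]), 0.56)]
handle [(array([ 0.5177, -0.252 ]), 0.75)]
handle [(array([ 0.52  , -0.2325]), 0.51)]
chuck [(array([ 0.5198, -0.2435]), 0.6)]
chuck [(array([ 0.5245, -0.2392]), 0.67)]
burr_mid [(array([ 0.5094, -0.2392]), 0.55)]
burr_mid [(array([ 0.5106, -0.2205]), 0.45)]
print 1 [0.5034 0.2968 0.07  ]
```

View pics/c.png

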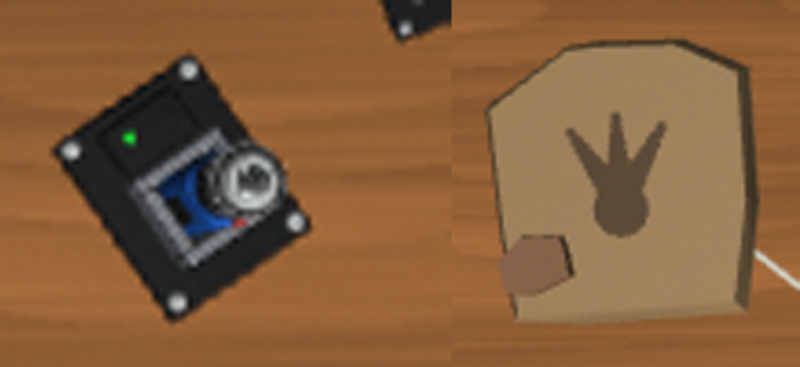

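The crop confirms it: the middle-sized dock has the drill standing in it, chuck at (240,180) in the crop. The slab's footprint centre is at (616,175), with toes pointing up to the far edge. Next, a wrist-camera view over the slab on the way to the dock.

```bash
cat > to.py <<'E'
from h import *
def to(p,rot=None):
    o=r.get_obs();T=R.from_rotvec(o["orientation"]);rot=T if rot is None else rot
    d=T.inv().apply(np.array(p)-o["tcp_pos"])/.25;w=(T.inv()*rot).as_rotvec()/(np.pi/2)
    print("t",o["clock"],"tcp",o["tcp_pos"].round(4),"q",o["joints"].round(3),"ROW",d.round(3),w.round(3),"F",o["contact_force"].round(1),o["moment"].round(2))
E
python3 -c "
from to import *
to((.40,.22,.42))"
```

```text
t 2.8 tcp [0.1485 0.6585 0.2313] q [-1.457  0.477  0.022  1.555 -0.011  1.109 -0.083] ROW [-1.367 -1.49  -0.755] [0. 0. 0.] F [-0.1 -0.5 -0.2] [0.02 0.01 0.01]
```

apply_moves:
  rows:
    - [-0.2,-0.2,-0.2,0,0,0]
    - [-0.7,-0.75,-0.5,0,0,0]
    - [-0.7,-0.75,-0.75,0,0,0]
    - [-0.7,-0.75,-0.75,0,0,0]
    - [-0.7,-0.75,-0.75,0,0,0]

```text
clock: 3.42
tcp_pos: [0.2759, 0.4403, 0.4155]
orientation: [0.348, 3.122, 0.001]
contact_force: [0.9, 1.2, -0.2]
grip_width: 0.0853
gripper_force: 0.0
```

apply_moves:
  rows:
    - [-0.65,-0.72,0,0,0,0]
    - [-0.65,-0.72,0,0,0,0]
    - [-0.65,-0.72,0,0,0,0]
    - [-0.65,-0.72,0,0,0,0]
    - [-0.65,-0.72,0,0,0,0]

```text
clock: 4.05
tcp_pos: [0.3963, 0.2262, 0.4146]
orientation: [0.361, 3.12, 0.001]
contact_force: [-0.3, 1.0, 0.0]
grip_width: 0.0852
gripper_force: 0.0
```

```bash
python3 - <<'E'
from to import *
f=r.grab_frame("wrist");save("w1.png",f["pixels"]);np.save("w1.npy",f,allow_pickle=True)
to((.40,.22,.42));print(f["eye"])
for n in("slab","present"): print(n,[(x["point"],x["conf"],onz(f,x["point"],0)) for x in r.landmark_of(f,n)])
E
```

```text
t 4.1 tcp [0.3949 0.2289 0.4144] q [-0.991 -0.045  0.319  1.797  0.014  1.386  0.67 ] ROW [-0.028 -0.03  -0.022] [0. 0. 0.] F [-1.   0.2 -0.7] [ 0.04  0.03 -0.05]
[0.31884391 0.24450328 0.55653201]
slab [([280.2, 207.8], 0.62, array([0.5476764 , 0.25107415, 0.        ]))]
present [([367.0, 161.1], 0.65, array([0.48761327, 0.44457108, 0.        ])), ([296.3, 264.5], 0.6, array([0.69477768, 0.25935617, 0.        ]))]
```

View pics/w1.png

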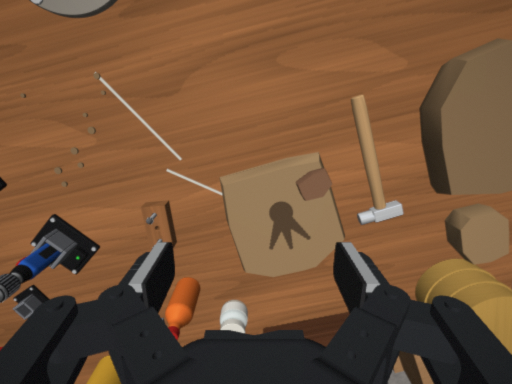

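The wrist view shows the slab with its heel pad at (281,212) and middle toe tip at (291,248). The near edge runs (222,179)-(321,153), the far edge about (250,275)-(306,270).

```bash
python3 - <<'E'
from to import *
f=np.load("w1.npy",allow_pickle=True).item()
P={k:onz(f,v,.07)[:2] for k,v in dict(heel=(281,212),toe=(291,248),n1=(222,179),n2=(321,153),f1=(247,275),f2=(306,270),l=(242,268),r1=(344,240)).items()}
for k in P:print(k,P[k].round(4))
ft=r.grab_frame("top")
c=lambda x,y:(140+(x-451.6)/3.669-.4,130+y/3.669-.4)
Q={k:onz(ft,c(*v),.07)[:2] for k,v in dict(heel=(621,208),toe=(615,113),n1=(515,318),n2=(745,307),f1=(572,47),f2=(685,41),l=(487,110),r1=(747,70)).items()}
for k in Q:print("top",k,Q[k].round(4))
an=lambda a,b:np.degrees(np.arctan2(*(b-a)[::-1])).round(1)
for S in(P,Q): print(an(S["heel"],S["toe"]),an(S["n1"],S["n2"]),an(S["f1"],S["f2"]))
for n in("slab",):
  for pic in(ft,): print([(x["point"],x["conf"],onz(pic,x["point"],0)) for x in r.landmark_of(pic,n)])
for x in r.outline_of(ft,"slab")[:2]:
    m=x["pixels"].astype(np.uint8);c_=max(cv2.findContours(m,0,1)[0],key=cv2.contourArea)
    print("slab",[onz(ft,q[0],.07)[:2].round(3).tolist() for q in cv2.approxPolyDP(c_,2,True)])
# print pixels
g=cv2.cvtColor(f["pixels"],cv2.COLOR_RGB2GRAY);print(g[212,281],g[190,250])
sub=g[195:256,255:320];ys,xs=np.nonzero(sub<(int(g[212,281])+int(g[190,250]))//2);hull=np.array([onz(f,(255+x,195+y),.07)[:2] for x,y in zip(xs,ys)]);print(len(xs),hull.mean(0),hull.min(0),hull.max(0))
h=cv2.cvtColor(ft["pixels"],cv2.COLOR_RGB2GRAY);sub=h[158:198,168:206];ys,xs=np.nonzero(sub<90);hull=np.array([onz(ft,(168+x,158+y),.07)[:2] for x,y in zip(xs,ys)]);print(len(xs),hull.mean(0),hull.min(0),hull.max(0))
E
```

```text
heel [0.5276 0.25  ]
toe [0.6079 0.2541]
n1 [0.4392 0.158 ]
n2 [0.4331 0.3414]
f1 [0.6488 0.1543]
f2 [0.6648 0.2744]
l [0.6302 0.1483]
r1 [0.6143 0.3589]
top heel [0.5292 0.2487]
top toe [0.6084 0.2534]
top n1 [0.4394 0.3367]
top n2 [0.446  0.1466]
top f1 [0.6642 0.2891]
top f2 [0.6679 0.1948]
top l [0.6124 0.36  ]
top r1 [0.6428 0.1433]
2.9 91.9 82.4
3.4 -88.0 -87.8
[([188.4, 178.8], 0.91, array([0.55702892, 0.25070244, 0.        ])), ([240.3, 107.9], 0.62, array([0.78321824, 0.08267525, 0.        ])), ([129.1, 201.6], 0.22, array([0.48688912, 0.4398842 , 0.        ]))]
slab [[0.614, 0.361], [0.504, 0.345], [0.509, 0.297], [0.488, 0.288], [0.467, 0.291], [0.455, 0.336], [0.437, 0.33], [0.447, 0.145], [0.513, 0.136], [0.642, 0.144], [0.667, 0.195], [0.668, 0.266], [0.659, 0.296]]
68 127
965 [0.55199305 0.25145549] [0.50265696 0.21201633] [0.6083364  0.29926768]
385 [0.55126356 0.25119484] [0.49727507 0.21418281] [0.60656679 0.29983815]
```

```bash
cat >> to.py <<'E'
def down(a): # tool down, tool y at world angle a
    y=np.array([np.cos(a),np.sin(a),0]);z=np.array([0,0,-1.]);return R.from_matrix(np.c_[np.cross(y,z),y,z])
def tilt(u,phi,roll):  pass
E
python3 -c "
from to import *
to((.512,-.238,.32),down(.67));to((.46,-.0,.4),down(1.0))"
```

```text
t 4.35 tcp [0.3934 0.2318 0.4139] q [-0.994 -0.043  0.315  1.797  0.014  1.386  0.67 ] ROW [-0.872 -1.731  0.376] [-0.    -0.     0.434] F [0.6 0.1 0.6] [-0.    0.02  0.01]
t 4.35 tcp [0.3934 0.2318 0.4139] q [-0.994 -0.043  0.315  1.797  0.014  1.386  0.67 ] ROW [-0.462 -0.847  0.056] [-0.    -0.     0.224] F [0.6 0.1 0.6] [-0.    0.02  0.01]
```

apply_moves:
  rows:
    - [-0.46,-0.85,0.05,0,0,0.22]
    - [-0.46,-0.85,0.05,0,0,0.22]
    - [-0.46,-0.85,0.05,0,0,0.22]
    - [-0.46,-0.85,0.05,0,0,0.22]
    - [-0.46,-0.85,0.05,0,0,0.22]

```text
clock: 4.97
tcp_pos: [0.4599, -0.0056, 0.4016]
orientation: [0.889, 3.013, -0.001]
contact_force: [0.1, 0.3, 0.3]
grip_width: 0.085
gripper_force: 0.0
```

```bash
python3 -c "
from to import *
to((.512,-.238,.30),down(.67))"
```

```text
t 4.975 tcp [ 0.4599 -0.0056  0.4016] q [-0.749 -0.057  0.606  1.827  0.034  1.361  0.846] ROW [-0.68  -0.667  0.407] [-0.     0.     0.208] F [0.1 0.3 0.3] [0.06 0.07 0.04]
```

apply_moves:
  rows:
    - [-0.68,-0.67,0.1,0,0,0.21]
    - [-0.68,-0.67,0.4,0,0,0.21]
    - [-0.68,-0.67,0.4,0,0,0.21]
    - [-0.68,-0.67,0.4,0,0,0.21]
    - [-0.68,-0.67,0.4,0,0,0.21]

```text
clock: 5.6
tcp_pos: [0.5124, -0.236, 0.2989]
orientation: [-1.365, -2.826, 0.005]
contact_force: [-0.3, 1.1, 0.3]
grip_width: 0.0859
gripper_force: 0.0
```

```bash
python3 - <<'E'
from to import *
to((.512,-.238,.30),down(.67))
f=r.grab_frame("wrist");save("w2.png",f["pixels"]);np.save("w2.npy",f,allow_pickle=True)
print(f["eye"],att(f)[:,2])
for n,z in(("drill",.012),("handle",.064),("chuck",.161),("burr",.162),("burr_mid",.176),("dock",0)): print(n,[(np.round(x["point"],1),round(x["conf"],2),onz(f,x["point"],z).round(4)) for x in r.landmark_of(f,n)[:2]])
E
```

```text
t 5.6 tcp [ 0.5124 -0.236   0.2989] q [-0.349  0.302  0.845  1.781 -0.241  1.171  1.24 ] ROW [-0.005 -0.006 -0.004] [-0.003 -0.001  0.001] F [-0.3  1.1  0.3] [ 0.08 -0.01  0.01]
[ 0.46365636 -0.17341098  0.44105865] [-0.18847506  0.24225843  0.95172895]
drill [(array([253.3, 158. ]), 0.57, array([ 0.515 , -0.2411,  0.012 ]))]
handle [(array([257.3, 166.2]), 0.7, array([ 0.5203, -0.2385,  0.064 ])), (array([254.1, 157.3]), 0.4, array([ 0.509 , -0.2315,  0.064 ]))]
chuck [(array([251.5, 185.2]), 0.63, array([ 0.5138, -0.2416,  0.161 ]))]
burr [(array([253.5, 181.2]), 0.74, array([ 0.5125, -0.2366,  0.162 ]))]
burr_mid [(array([252., 190.]), 0.71, array([ 0.5146, -0.2416,  0.176 ])), (array([356.9,  33.2]), 0.42, array([ 0.4974, -0.0763,  0.176 ]))]
dock [(array([255.1, 155. ]), 0.8, array([ 0.5156, -0.2374,  0.    ])), (array([265.8, 257.2]), 0.8, array([ 0.6477, -0.3718,  0.    ]))]
```

View pics/w2.png

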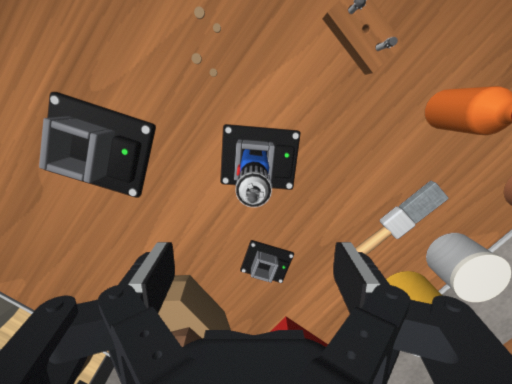

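The wrist view shows the drill's chuck at about (253,186), in the middle-sized dock between the large and the small one. The estimates agree on (0.514,-0.240). I'll descend.

```bash
python3 -c "
from to import *
f=np.load('w2.npy',allow_pickle=True).item()
print(onz(f,(253.5,186),.172),proj(f,(.514,-.24,.166)))
to((.514,-.24,.142),down(.67))"
```

```text
[ 0.51393648 -0.23832222  0.172     ] [252.56532701 185.55907068]
t 5.95 tcp [ 0.5137 -0.2328  0.3023] q [-0.355  0.295  0.844  1.78  -0.239  1.172  1.238] ROW [-0.023 -0.018  0.641] [0.001 0.    0.004] F [-0.4  0.9  0.1] [0.02 0.05 0.01]
```

apply_moves:
  rows:
    - [-0.01,-0.01,0.2,0,0,0]
    - [-0.01,-0.01,0.34,0,0,0]
    - [-0.01,-0.01,0.34,0,0,0]
    - [-0.01,-0.01,0.34,0,0,0]
    - [-0.01,-0.01,0.34,0,0,0]

```text
clock: 6.58
tcp_pos: [0.5136, -0.2384, 0.2184]
orientation: [1.361, 2.828, 0.001]
contact_force: [-0.2, 0.1, -0.2]
grip_width: 0.0853
gripper_force: 0.0
```

```bash
python3 -c "
from to import *
to((.514,-.24,.142),down(.67))
f=r.grab_frame('wrist')
for n,z in(('chuck',.161),('burr_mid',.176),('burr',.162)): print(n,[(np.round(x['point'],1),round(x['conf'],2),onz(f,x['point'],z).round(4)) for x in r.landmark_of(f,n)[:2]])
to((.514,-.24,.142),down(.67))"
```

```text
t 6.575 tcp [ 0.5136 -0.2384  0.2184] q [-0.291  0.391  0.797  1.875 -0.33   1.008  1.321] ROW [-0.005 -0.004  0.306] [0.001 0.001 0.003] F [-0.2  0.1 -0.2] [ 0.05  0.03 -0.  ]
chuck [(array([251.9, 213. ]), 0.95, array([ 0.5153, -0.2419,  0.161 ]))]
burr_mid [(array([250.8, 219.1]), 0.64, array([ 0.5138, -0.2412,  0.176 ]))]
burr []
t 6.775 tcp [ 0.5129 -0.2382  0.2173] q [-0.29   0.393  0.796  1.877 -0.33   1.007  1.321] ROW [-0.008 -0.001  0.301] [0.001 0.001 0.002] F [-0.8 -0.6 -0.3] [-0.03 -0.01 -0.01]
```

apply_moves:
  rows:
    - [-0.01,0,0.12,0,0,0]
    - [-0.01,0,0.24,0,0,0]
    - [-0.01,0,0.3,0,0,0]
    - [-0.01,0,0.3,0,0,0]

```text
clock: 7.28
tcp_pos: [0.5136, -0.24, 0.141]
orientation: [-1.362, -2.829, 0.001]
contact_force: [0.7, 0.0, 0.6]
grip_width: 0.0855
gripper_force: 0.0
```

apply_moves:
  rows:
    - [0,0,0,0,0,0]
    - [0,0,0,0,0,0]
    - [0,0,0,0,0,0]
    - [0,0,0,0,0,0]
    - [0,0,0,0,0,0]
  claw: 0
  newtons: 60

```text
clock: 7.9
tcp_pos: [0.5145, -0.2404, 0.1425]
orientation: [1.362, 2.829, 0.001]
contact_force: [-0.9, 1.9, 4.9]
grip_width: 0.0347
gripper_force: 59.9
```

```bash
python3 -c "
from to import *
to((.514,-.24,.142),down(.67));print(r.get_obs()['grip_width'],r.get_obs()['gripper_force'])"
```

```text
t 7.9 tcp [ 0.5145 -0.2404  0.1425] q [-0.222  0.493  0.727  1.935 -0.425  0.869  1.4  ] ROW [ 0.003 -0.001  0.002] [0.001 0.001 0.002] F [-0.9  1.9  4.9] [0.41 0.67 0.02]
0.03468037115726704 59.87175107002258
```

apply_moves:
  rows:
    - [0,0,0,0,0,0.1]
    - [0,0,0,0,0,0.2]
    - [0,0,0,0,0,0.3]
    - [0,0,0,0,0,0.4]
    - [0,0,0,0,0,0.5]
  newtons: 90

```text
clock: 8.52
tcp_pos: [0.5152, -0.24, 0.1426]
orientation: [2.345, 2.088, 0.003]
contact_force: [-1.2, 0.4, 5.2]
grip_width: 0.0341
gripper_force: 89.4
```

```bash
python3 -c "
from to import *
to((.5145,-.2404,.1425),down(.67));print(r.get_obs()['grip_width'],r.get_obs()['gripper_force'])"
```

```text
t 8.525 tcp [ 0.5152 -0.24    0.1426] q [-0.354  0.574  0.934  1.942 -0.583  0.919  0.759] ROW [-0.002 -0.002  0.   ] [ 0.001  0.    -0.5  ] F [-1.2  0.4  5.2] [0.28 0.03 0.18]
0.03411105775249145 89.35662031173706
```

apply_moves:
  rows:
    - [0,0,0,0,0,0.08]
    - [0,0,0,0,0,0.14]
    - [0,0,0,0,0,0.16]
    - [0,0,0,0,0,0.18]

```text
clock: 9.02
tcp_pos: [0.5154, -0.24, 0.1426]
orientation: [2.612, 1.743, 0.003]
contact_force: [1.1, 2.1, 6.3]
grip_width: 0.0345
gripper_force: 89.4
```

```bash
python3 -c "
from to import *
to((.5145,-.2404,.1425),down(.67));print(r.get_obs()['grip_width'],r.get_obs()['gripper_force'])"
```

```text
t 9.025 tcp [ 0.5154 -0.24    0.1426] q [-0.394  0.612  1.006  1.944 -0.643  0.945  0.537] ROW [-0.003 -0.003  0.   ] [ 0.002  0.    -0.677] F [1.1 2.1 6.3] [ 0.27 -0.09  0.25]
0.034481458443694595 89.38632845878601
```

apply_moves:
  rows:
    - [0,0,0,0,0,0.03]
    - [0,0,0,0,0,0.06]
    - [0,0,0,0,0,0.06]

```text
clock: 9.4
tcp_pos: [0.5154, -0.2402, 0.1426]
orientation: [2.691, 1.617, 0.003]
contact_force: [1.0, 1.0, 6.4]
grip_width: 0.0342
gripper_force: 89.5
```

```bash
python3 -c "
from to import *
to((.5145,-.2404,.1425),down(.67))"
```

```text
t 9.4 tcp [ 0.5154 -0.2402  0.1426] q [-0.406  0.626  1.03   1.944 -0.664  0.955  0.462] ROW [-0.003 -0.003  0.   ] [ 0.002  0.    -0.738] F [1.  1.  6.4] [ 0.21 -0.11 -0.06]
```

apply_moves:
  rows:
    - [0,0,0,0,0,0.03]
    - [0,0,0,0,0,0.06]
    - [0,0,0,0,0,0.06]

```text
clock: 9.78
tcp_pos: [0.5156, -0.24, 0.1426]
orientation: [2.76, 1.497, 0.001]
contact_force: [0.4, -0.0, 6.9]
grip_width: 0.0344
gripper_force: 89.4
```

```bash
python3 -c "
from to import *
to((.5145,-.2404,.1425),down(.67))"
```

```text
t 9.775 tcp [ 0.5156 -0.24    0.1426] q [-0.419  0.64   1.053  1.944 -0.682  0.965  0.39 ] ROW [-0.004 -0.003  0.   ] [ 0.001  0.001 -0.794] F [ 0.4 -0.   6.9] [ 0.03 -0.03  2.06]
```

The moment jumped to 2 N m after a turn of 1.25 rad, so the sleeve is at its stop. I'll ease off a hair and check the picture.

apply_moves:
  rows:
    - [0,0,0,0,0,-0.008]
    - [0,0,0,0,0,-0.008]

```text
clock: 10.02
tcp_pos: [0.5156, -0.2401, 0.1426]
orientation: [2.751, 1.514, 0.001]
contact_force: [0.1, 0.3, 6.4]
grip_width: 0.0345
gripper_force: 89.4
```

```bash
python3 - <<'E'
from to import *
f=r.grab_frame("scene");save("s3.png",cv2.resize(f["pixels"][150:290,130:260],(650,700)[:1]+(600,),interpolation=cv2.INTER_CUBIC))
to((.5145,-.2404,.1425),down(.67))
E
```

```text
t 10.075 tcp [ 0.5156 -0.2401  0.1426] q [-0.417  0.638  1.049  1.944 -0.68   0.963  0.4  ] ROW [-0.003 -0.003  0.   ] [ 0.001  0.001 -0.786] F [-0.   1.1  6.5] [ 0.04 -0.1   1.78]
```

View pics/s3.png

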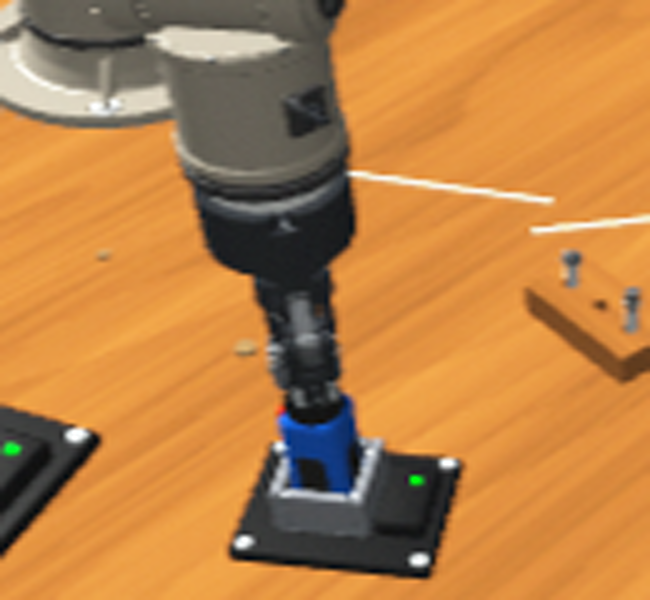

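The crop shows the fingers on the sleeve at (315,385) and the handle at (320,440) still upright in the socket. I'll release the residual twist, then lift.

apply_moves:
  rows:
    - [0,0,0,0,0,-0.03]
    - [0,0,0,0,0,-0.03]

```text
clock: 10.32
tcp_pos: [0.5155, -0.2401, 0.1426]
orientation: [2.717, 1.574, 0.003]
contact_force: [-0.2, 0.9, 6.4]
grip_width: 0.0343
gripper_force: 89.4
```

```bash
python3 -c "
from to import *
to((.5145,-.2404,.1425),down(.67))"
```

```text
t 10.325 tcp [ 0.5155 -0.2401  0.1426] q [-0.411  0.631  1.038  1.944 -0.671  0.958  0.436] ROW [-0.003 -0.003  0.   ] [ 0.002  0.    -0.758] F [-0.2  0.9  6.4] [ 0.12 -0.17  0.67]
```

apply_moves:
  rows:
    - [0,0,-0.03,0,0,0]
    - [0,0,-0.1,0,0,0]
    - [0,0,-0.2,0,0,0]
    - [0,0,-0.4,0,0,0]
    - [0,0,-0.6,0,0,0]

```text
clock: 10.95
tcp_pos: [0.5131, -0.2395, 0.2922]
orientation: [-2.719, -1.569, 0.002]
contact_force: [1.4, -0.6, -4.2]
grip_width: 0.0338
gripper_force: 96.1
```

```bash
python3 -c "
from to import *
to((.46,0,.36));print(r.get_obs()['grip_width'])"
```

```text
t 10.95 tcp [ 0.5131 -0.2395  0.2922] q [-0.56   0.477  1.237  1.795 -0.48   1.221  0.292] ROW [ 0.723 -0.664 -0.27 ] [0. 0. 0.] F [ 1.4 -0.6 -4.2] [-0.02 -0.17 -0.02]
0.033845588133617
```

Lifted cleanly. Now I'll carry it over and compute the final orientation.

apply_moves:
  rows:
    - [0.1,-0.1,-0.27,0,0,0]
    - [0.4,-0.38,-0.27,0,0,-0.08]
    - [0.7,-0.65,-0.27,0,0,-0.15]
    - [0.72,-0.66,-0.27,0,0,-0.2]
    - [0.72,-0.66,-0.27,0,0,-0.2]

```text
clock: 11.58
tcp_pos: [0.4626, -0.0236, 0.3586]
orientation: [-2.447, -1.965, 0.006]
contact_force: [0.1, 1.6, -6.1]
grip_width: 0.0341
gripper_force: 96.0
```

```bash
cat >> to.py <<'E'
def fin(t=45,yaw=2.6,roll=0):
    return R.from_euler('z',yaw,degrees=True)*R.from_euler('y',-t,degrees=True)*down(0)*R.from_euler('z',roll,degrees=True)
E
python3 -c "
from to import *
print(fin().as_matrix()[:,2])
to((.44,.2,.38),down(.045));to((.44,.2,.36),fin(20));to((.498,.2496,.2552),fin());print(r.get_obs()['grip_width'])"
```

```text
[ 0.70637886  0.03207648 -0.70710678]
t 11.575 tcp [ 0.4626 -0.0236  0.3586] q [-1.465 -0.207  1.258  1.91   0.203  1.307 -0.486] ROW [ 0.854 -0.282 -0.085] [-0.003  0.    -0.167] F [ 0.1  1.6 -6.1] [ 0.17  0.05 -0.01]
t 11.575 tcp [ 0.4626 -0.0236  0.3586] q [-1.465 -0.207  1.258  1.91   0.203  1.307 -0.486] ROW [ 0.854 -0.282 -0.005] [-0.224  0.029 -0.166] F [ 0.1  1.6 -6.1] [ 0.17  0.05 -0.01]
t 11.575 tcp [ 0.4626 -0.0236  0.3586] q [-1.465 -0.207  1.258  1.91   0.203  1.307 -0.486] ROW [ 1.098 -0.096  0.413] [-0.5    0.066 -0.159] F [ 0.1  1.6 -6.1] [ 0.17  0.05 -0.01]
0.03414775386762754
```

apply_moves:
  rows:
    - [0.2,-0.03,0,-0.03,0,-0.03]
    - [0.4,-0.05,0,-0.06,0,-0.06]
    - [0.6,-0.1,0,-0.1,0,-0.1]
    - [0.8,-0.12,0,-0.15,0,-0.13]
    - [0.9,-0.12,0,-0.2,0.02,-0.16]

```text
clock: 12.2
tcp_pos: [0.4805, 0.2067, 0.3588]
orientation: [2.007, 2.097, 0.319]
contact_force: [0.6, -0.2, -4.7]
grip_width: 0.0345
gripper_force: 96.1
```

```bash
python3 -c "
from to import *
to((.498,.2496,.29),fin());to((.498,.2496,.2552),fin());print(r.get_obs()['grip_width'])"
```

```text
t 12.2 tcp [0.4805 0.2067 0.3588] q [-1.544 -0.131  0.843  1.986  0.344  1.022 -0.797] ROW [ 0.171 -0.01   0.284] [-0.302  0.006  0.002] F [ 0.6 -0.2 -4.7] [-0.15  0.61 -0.03]
t 12.2 tcp [0.4805 0.2067 0.3588] q [-1.544 -0.131  0.843  1.986  0.344  1.022 -0.797] ROW [ 0.172 -0.053  0.416] [-0.302  0.006  0.002] F [ 0.6 -0.2 -4.7] [-0.15  0.61 -0.03]
0.034507395227863495
```

apply_moves:
  rows:
    - [0.06,0,0.08,-0.08,0,0]
    - [0.12,0,0.15,-0.16,0,0]
    - [0.17,-0.01,0.22,-0.24,0,0]
    - [0.17,-0.03,0.32,-0.3,0,0]
    - [0.17,-0.05,0.38,-0.3,0.005,0]

```text
clock: 12.82
tcp_pos: [0.4955, 0.2449, 0.2622]
orientation: [1.729, 1.806, 0.738]
contact_force: [0.3, -0.0, -3.5]
grip_width: 0.034
gripper_force: 96.3
```

apply_moves:
  rows:
    - [0,0,0,0,0,0]
    - [0,0,0,0,0,0]
    - [0,0,0,0,0,0]

```text
clock: 13.2
tcp_pos: [0.4979, 0.2465, 0.2661]
orientation: [1.731, 1.803, 0.744]
contact_force: [-0.2, -0.9, -4.3]
grip_width: 0.0341
gripper_force: 96.3
```

```bash
python3 - <<'E'
from to import *
to((.498,.2496,.2552),fin());print(r.get_obs()["grip_width"])
fs=r.grab_frame("scene");ft=r.grab_frame("top")
for n in("handle","drill","chuck","burr_mid"):
    a=r.landmark_of(fs,n);b=r.landmark_of(ft,n);print(n,[(np.round(x["point"],1).tolist(),round(x["conf"],2)) for x in a[:2]],[(np.round(x["point"],1).tolist(),round(x["conf"],2)) for x in b[:2]])
    if a and b:print(tri([ray(fs,a[0]["point"]),ray(ft,b[0]["point"])]).round(4))
P=np.array([.553,.252,.2]);z=-fin().as_matrix()[:,2]
print("exp handle",proj(fs,P),proj(ft,P),"end",proj(fs,P-.052*z),proj(ft,P-.052*z))
save("fin.png",np.hstack([cv2.resize(fs["pixels"][60:260,200:380],(400,444)),cv2.resize(ft["pixels"][100:260,120:264],(400,444))]))
E
```

```text
t 13.2 tcp [0.4979 0.2465 0.2661] q [-1.452e+00 -2.000e-03  5.660e-01  2.349e+00  1.246e+00  5.910e-01
 -1.860e+00] ROW [ 0.012 -0.03   0.032] [-0.002  0.002 -0.002] F [-0.2 -0.9 -4.3] [-0.06  1.51  0.01]
0.03407898343557497
handle [([277.2, 310.2], 0.74), ([308.3, 146.1], 0.7)] [([177.8, 175.7], 0.95)]
[ 0.5627  0.3314 -0.8812]
drill [([319.4, 153.7], 0.76), ([245.8, 220.6], 0.21)] [([178.4, 163.9], 0.95), ([189.2, 179.8], 0.32)]
[0.5872 0.2527 0.187 ]
chuck [([293.0, 119.1], 0.65)] [([176.0, 196.3], 0.74), ([240.3, 108.5], 0.39)]
[0.4876 0.2392 0.2835]
burr_mid [] []
exp handle [310.65754691 146.50541804] [177.55873383 175.18716402] end [318.79120301 159.67565289] [179.0779259  163.37473211]
```

View pics/fin.png

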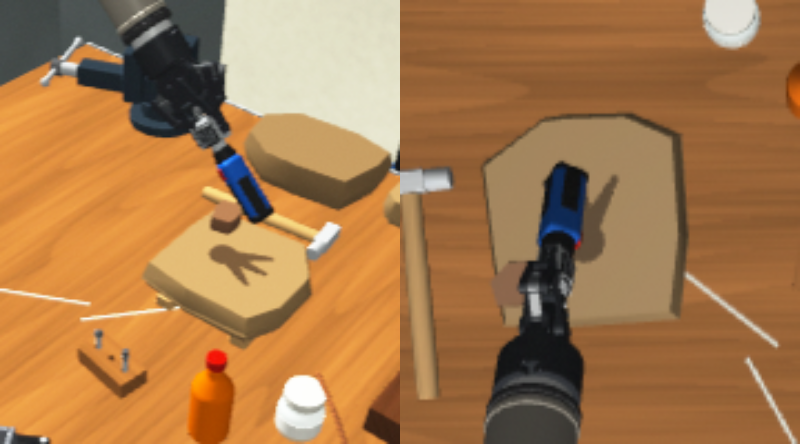

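The picture shows the drill sloping handle-down over the footprint: handle at (245,185) in the scene crop and (563,205) in the top crop. It sits about 11 mm high, so I'll trim.

apply_moves:
  rows:
    - [0.01,-0.03,0.03,0,0,0]
    - [0.01,-0.03,0.03,0,0,0]
    - [0.01,-0.03,0.03,0,0,0]
    - [0.01,-0.03,0.03,0,0,0]

```text
clock: 14.2
tcp_pos: [0.4974, 0.2486, 0.2547]
orientation: [1.73, 1.804, 0.742]
contact_force: [-0.2, -0.6, -3.5]
grip_width: 0.0342
gripper_force: 96.3
```

```bash
cat > chk.py <<'E'
from to import *
fs=r.grab_frame("scene");ft=r.grab_frame("top");to((.498,.2496,.2552),fin())
P=np.array([.553,.252,.2]);z=-fin().as_matrix()[:,2]
X={}
for n,e in(("handle",P),("drill",P-.052*z)):
    b=lambda f:min(r.landmark_of(f,n),key=lambda x:np.linalg.norm(x["point"]-proj(f,e)))["point"]
    X[n]=tri([ray(fs,b(fs)),ray(ft,b(ft))]);print(n,X[n].round(4),"want",e.round(4))
# mask centroid and PCA axis of blue handle vs. a projected model
for nm,f in(("s",fs),("t",ft)):
    hsv=cv2.cvtColor(f["pixels"],cv2.COLOR_RGB2HSV);c=proj(f,P).astype(int)
    m=cv2.inRange(hsv,(105,120,30),(130,255,255));k=np.zeros_like(m);k[c[1]-30:c[1]+30,c[0]-30:c[0]+30]=1
    m=cv2.morphologyEx(m*k,cv2.MORPH_CLOSE,np.ones((7,7)))
    pt=np.argwhere(m>0)[:,::-1].astype(np.float32)
    v=cv2.fitLine(pt,cv2.DIST_L2,0,.01,.01).ravel();w=proj(f,P-.05*z)-proj(f,P+.05*z)
    mv=np.zeros(m.shape,np.uint8);Rm=fin().as_matrix()
    print(nm,"centroid",pt.mean(0),"axis deg",np.degrees(np.arctan(v[1]/v[0])).round(1),"want",proj(f,P).round(1),np.degrees(np.arctan(w[1]/w[0])).round(1))
E
python3 chk.py
```

```text
t 14.3 tcp [0.4973 0.2486 0.2546] q [-1.449  0.027  0.567  2.359  1.281  0.567 -1.911] ROW [0.004 0.004 0.   ] [-0.002  0.002 -0.001] F [-0.8  1.  -3.6] [-0.04  1.51 -0.06]
handle [0.5515 0.25   0.1841] want [0.553 0.252 0.2  ]
drill [0.5869 0.2602 0.1621] want [0.5897 0.2537 0.1632]
s centroid [309.05264 145.78947] axis deg 59.2 want [310.7 146.5] 58.3
t centroid [178.56677 174.27036] axis deg -79.6 want [177.6 175.2] -82.7
```

```bash
python3 -c "
from bench import r
print(r.hand_in())"
```

```text
the job is handed in; nothing more can be done
None
```

I turned the chuck sleeve clockwise to its stop in the dock, lifted the drill out by the chuck, and handed in still holding it handle first over the footprint, at about 45° and about 20 cm up. I judged the stop and the jaws' grip by the jump in turning moment (to about 2 N m after 1.25 rad), not by a close view of the jaws.

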